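# Unload the indexing fixture and hold its index plunger out

## Robot

A 6-joint arm with a two-finger parallel gripper is mounted at the origin on the work surface. World frame = base frame: x ahead of the robot, y to its left, z up, the work surface at z = 0. Lengths are in m, angles in degrees, forces in N, time in s.
With the tool pointing down it reaches from about 0.325 to 1 m from the base axis. Payload 5.1 kg.
Tool frame: the origin (TCP) lies at the very end of the fingers, on their centre line; the grasp point (between the pads) lies hold_point_z behind it (hold_point_z is the distance from the TCP to the grasp point, in m); z points along the fingers, y is the direction in which the jaws open and shut (so a half turn about z gives the same grasp; the last joint's range is limited). The gripper opens to 85 mm and grips with 20 to 120 N. Pads are 22 mm wide; open, the fingers measure 114 mm over their backs; the gripper's body (76 mm by 85 mm) begins 54 mm behind the grasp point. The pads swing forward as they close: fully open they stand 13 mm farther back than shut.
Start: joints at [-76.696, 7.093, 94.555, -0, 78.352, -4.733], TCP at [0.201, -0.618, 0.194] pointing down, gripper open.
Joint ranges: [-149.61, 149.61], [-58.7, 133.49], [1.44, 155.28], [-77.14, 257.14], [18.33, 153.61], [-166.67, 166.67]. Speed limits (degrees/s): [147.25, 147.25, 180, 180, 180, 180].

## Interface

Orientations are given as a 3x3 rotation matrix whose columns are the frame's x, y, z axes.
In Python, from rig import * gives the robot as it stands. Calls block until the motion is done:
- reach(position, orientation): joint-space move of the TCP to a pose.
- move_linear(position, rot=None, rate=0.15): straight line of the TCP; rot=None keeps the orientation; rate is the mean speed in m/s.
- move_joints(angles): joint-space move.
- let_go() and clamp(): open the fingers fully, or close them until they stop; the grip force is fixed at half the most.
- dwell(seconds).
- inverse_kinematics(position, orientation): joint angles nearest the present ones, or None.
- capture(name): name is "side" or "top"; returns a dict with "frame" (480x640x3 uint8, red, green, blue), "z_map" (480x640 float32, m along the optical axis (not along the pixel's ray), 0 where there is no reading), "K" (3x3 intrinsics, pixels), "D" ([k1, k2, p1, p2, k3] as OpenCV has them; the pictures are not rectified), "position" and "orientation" of the camera in the world. Camera axes: x right, y down, z forward; pixel columns grow to the right and rows downward; lengths in m; the calibration is good to about 2 mm. A picture is of the moment at which its call begins.
A pose or a line that the arm cannot do raises IKError and nothing moves.
- hand_in(): hands the job in, once; it reports no verdict.
Readings, each from a call of its own:
- get_clock(): time.
- get_q(): joint angles.
- get_joint_vel(): joint speeds.
- get_effort(): joint torques, N m.
- get_ee_pos(): TCP position.
- get_orientation(): TCP orientation.
- get_ft_force(): force on the tool from outside, world axes, zero at the start.
- get_wrist_torque(): the same for the moment, N m.
- get_grip_width(): finger opening in m.
Only numpy, scipy, OpenCV 4.12 (cv2) and the standard library are available. Lean on these libraries where they do the work, as an engineer would, in place of code of your own. Each camera call takes 0.05 s, during which the arm holds its last target.

## Task

The bronze bush on the post right behind the index plunger (the post nearest the black plunger knob) is finished: lift it up off its post and stand it on its end in the shallow metal parts tray, setting it down rather than dropping it. Then grip the black knob of the sprung index plunger, pull it straight up as far as it goes and finish still holding it up there, pin clear of its hole, so that I can turn the round plate. Leave the turning to me, and leave the other two bushes on their posts and the can, file and brush where they are.

Things in the scene. Friction and masses are not known exactly. Their poses are not given: they have to be found in the camera images.
- fixture: hand-indexed deburring fixture fixed to the bench: grey cast base under a round steel plate (diameter 250, top face 58 mm above the bench) with three upright posts 50 mm from the centre, at (-50, 0), (25, -43) and (25, 43) mm. Origin: centre of the underside, on the plate's axis; z up; its -x axis points out to the plunger bracket at the rim, on the robot's side
- post_top (a point): top of the post nearest the plunger, on its axis, 116 mm above the bench: steel, diameter 16, standing on a shoulder (diameter 30, 10 mm high on the plate) on which the bush rests; the other two posts are equal
- bush_mid (a point): centre (on the axis, half-way up) of the finished bush, on the post nearest the plunger: plain bronze ring, outside diameter 44, bore 20 (2 mm play round the post), 36 mm high, about 0.36 kg; z along its axis. Underside 68, top 104 mm above the bench; it must rise 50 mm to clear the post. Most finger room: grip its outside, closing across the line from post to plunger
- bush_b_mid (a point): centre of a second, equal bush on another post of the plate: leave it alone
- bush_c_mid (a point): centre of the third, equal bush on the last post of the plate: leave it alone
- dial (a joint): angle of the round plate about its vertical axis (rad), 0 at the start; locked there by the plunger's pin until the pin is pulled out
- plunger (a joint): travel of the index plunger (m): 0 seated, 0.015 pulled up to its stop; the pin leaves its hole in the plate after 0.009. A spring pulls it back down with about 7 N at 0 and 14 N at the stop
- plunger_knob (a point): centre of the plunger's knob, on the plunger's vertical axis, moving with it: black upright cylinder, diameter 26, 28 mm high, centre 120 mm above the bench when seated; 112 mm from the plate's centre and 62 mm out from the axis of the finished bush's post, in line with both
- bracket_top (a point): top face of the fixed bracket arm on the plunger's axis, 88 mm above the bench: the arm is 32 mm wide and reaches in over the plate's rim from an upright 136 to 160 mm from the plate's centre. On it stand the plunger's hexagonal nut (27 mm across, 7 mm high) and fixed steel sleeve (diameter 18, top 100 mm above the bench), under the knob
- tray: shallow open sheet-metal parts tray, fixed, empty. Origin: centre of its underside, z up; 240 (x) by 170 (y) by 30 mm high outside, walls and floor 3 mm thick
- can: closed spray can, diameter 54, 150 mm high, origin at the centre of its foot: a bystander
- file: hand file with a wooden handle, about 320 mm long, lying along its x axis: a bystander
- brush: hand brush lying along its x axis: a bystander
There are look-alikes about, which are no part of the job. Leave any blue look-alike of the part that bears bush_mid alone.

How it is judged:
By the outcome, as a careful person would: the job done as asked, in the order asked, and still so for the second after the job is handed in, while the arm keeps its last pose, push and grip.
It also fails if it takes over 51 s, if anything falls off the work surface, if the arm or the gripper's body presses on something with over 40 N, if the wrist force passes 120 N, or if a joint passes its speed limit or range.

## Working session

There is one attempt and no reset: what is moved stays moved. The work goes in short steps, each a Python script; the robot and the scene stay as the last script left them, time stands still between calls to the robot, and variables do not carry over. Pictures are saved under pics/ and viewed, and the job is handed in when it is done.

```bash
mkdir -p pics; ls
python3 - <<'E'
from rig import *
import cv2,numpy as np
for n in ("side","top"):
    c=capture(n); cv2.imwrite(f"pics/{n}0.png",c["frame"][:,:,::-1]); np.savez(f"{n}0.npz",**c)
    print(n,c["K"].tolist(),c["D"],c["position"],np.round(c["orientation"],4).tolist())
print(get_clock(),get_ee_pos(),hold_point_z if 'hold_point_z' in globals() else None)
E
```

```text
pics
side [[499.36672557145215, 0.0, 316.78679637118904], [0.0, 499.36672557145215, 243.91885443171665], [0.0, 0.0, 1.0]] [-0.10282273  0.          0.          0.          0.        ] [0.42730482 0.88699204 0.66614288] [[-0.988, -0.071, 0.1372], [-0.1537, 0.539, -0.8282], [-0.0151, -0.8393, -0.5434]]
top [[539.004015747517, 0.0, 319.1274167207199], [0.0, 539.004015747517, 230.64565746414826], [0.0, 0.0, 1.0]] [0.02331335 0.         0.         0.         0.        ] [0.36530403 0.01226952 1.28060704] [[0.0015, -0.988, 0.1545], [-0.9999, -0.0039, -0.0149], [0.0153, -0.1544, -0.9879]]
0.1 [ 0.20108653 -0.61745011  0.19248069] 0.0187
```

View pics/side0.png

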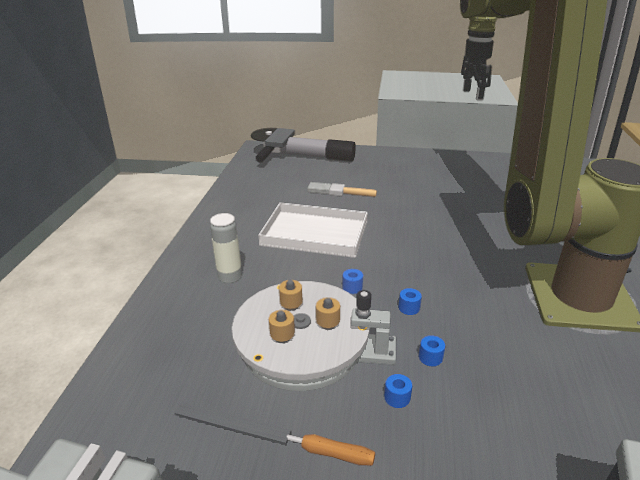

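View pics/top0.png

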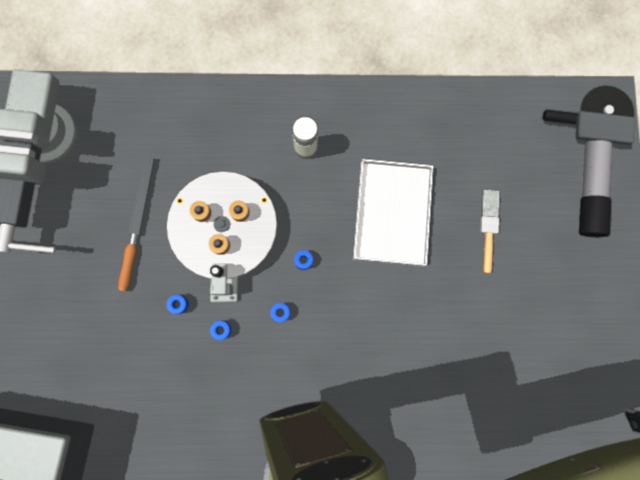

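Top view: three bronze bushes are at (219,243), (200,211) and (239,210). The black knob is at (217,271), so the bush at (219,243) is the nearest one. Blue look-alike rings are at (304,260), (177,304), (220,330) and (280,312). The tray is at (395,213), the can at (305,135), the file at (135,230) and the brush at (490,230). In the side view the wanted bush is at (328,312) and the knob at (364,300).

```bash
cat > h.py <<'E'
import cv2,numpy as np
def ray(c,px):
    p=cv2.undistortPoints(np.array(px,float).reshape(-1,1,2),c["K"],c["D"]).reshape(-1,2)
    d=np.c_[p,np.ones(len(p))]@np.asarray(c["orientation"]).T
    return np.asarray(c["position"]),d
def onplane(c,px,z):
    o,d=ray(c,px); return o+d*((z-o[2])/d[:,2])[:,None]
def proj(c,P):
    R=np.asarray(c["orientation"]); t=-R.T@np.asarray(c["position"])
    return cv2.projectPoints(np.array(P,float).reshape(-1,1,3),cv2.Rodrigues(R.T)[0],t,c["K"],c["D"])[0].reshape(-1,2)
def cloud(c):
    h,w=c["z_map"].shape
    v,u=np.mgrid[:h,:w]; o,d=ray(c,np.c_[u.ravel(),v.ravel()])
    return (o+d*c["z_map"].ravel()[:,None]).reshape(h,w,3)
E
python3 - <<'E'
import numpy as np,cv2
from h import *
T=dict(np.load("top0.npz"));S=dict(np.load("side0.npz"))
for n,c,reg in(("top",T,(160,160,290,345)),("side",S,(220,260,450,410))):
    X=cloud(c); hsv=cv2.cvtColor(c["frame"],cv2.COLOR_RGB2HSV)
    m=((hsv[...,0]>8)&(hsv[...,0]<22)&(hsv[...,1]>110)).astype(np.uint8)
    nn,l,st,ce=cv2.connectedComponentsWithStats(m)
    for i in range(1,nn):
        if st[i,4]<60: continue
        P=X[l==i]; zt=np.percentile(P[:,2],90)
        top=P[np.abs(P[:,2]-.104)<.006]
        print(n,st[i],ce[i].round(1),"z90",zt.round(4), "topmid",(((top.min(0)+top.max(0))/2).round(4) if len(top) else None),len(top))
    # plate
    m=(np.abs(X[...,2]-.058)<.005)&(hsv[...,1]<60)&(hsv[...,2]>120)
    nn,l,st,ce=cv2.connectedComponentsWithStats(m.astype(np.uint8))
    i=1+np.argmax(st[1:,4]); cn=max(cv2.findContours((l==i).astype(np.uint8),0,2)[0],key=cv2.contourArea)
    hull=cv2.convexHull(cn).reshape(-1,2)
    W=onplane(c,hull,.058); (cx,cy),r=cv2.minEnclosingCircle(W[:,:2].astype(np.float32)); print(n,"plate",cx,cy,r)
    # knob
    m=(hsv[...,2]<60)&(X[...,2]>.1)&(X[...,2]<.15)
    nn,l,st,ce=cv2.connectedComponentsWithStats(m.astype(np.uint8))
    for i in range(1,nn):
        if st[i,4]>20: print(n,"dark",st[i],ce[i].round(1),X[l==i].mean(0).round(4),X[l==i].max(0).round(4),X[l==i].min(0).round(4))
    x0,y0,x1,y1=reg
    cv2.imwrite(f"pics/crop_{n}.png",cv2.resize(c["frame"][y0:y1,x0:x1,::-1],None,fx=3,fy=3,interpolation=cv2.INTER_CUBIC))
X=cloud(T)
# tray
m=np.zeros((480,640),np.uint8); m[150:275,345:445]=(T["frame"][150:275,345:445].min(2)>170)
cn=max(cv2.findContours(m,0,2)[0],key=cv2.contourArea)
box=cv2.boxPoints(cv2.minAreaRect(cn)); print("tray",box.tolist()); W=onplane(T,box,.03);print(W.round(4),np.linalg.norm(W-np.roll(W,1,0),axis=1),W.mean(0))
print("floor z",np.median(X[190:235,380:410,2]))
E
```

```text
top [230 201  19  20 237] [239.  210.8] z90 0.1064 topmid [0.5953 0.1726 0.1041] 204
top [190 202  20  19 243] [200.3 211.2] z90 0.1064 topmid [0.5935 0.2596 0.1036] 210
top [210 235  19  19 239] [219.1 244.1] z90 0.106 topmid [0.5193 0.2145 0.1033] 213
top [484 234   9  39 124] [488.  253.3] z90 0.0196 topmid None 0
top [118 244  19  47 511] [126.7 267.3] z90 0.028 topmid None 0
top plate 0.5701121091842651 0.2176140695810318 0.12572042644023895
top dark [ 15 182  12  43  99] [ 21.  203.4] [0.6072 0.6482 0.1041] [0.6555 0.6569 0.1106] [0.5612 0.6411 0.1   ]
top dark [215 266   8  11  37] [219.6 271.9] [0.4556 0.2068 0.1285] [0.4681 0.216  0.1382] [0.4477 0.2026 0.1115]
top dark [  0 420  77  60 475] [ 51.3 441.4] [0.1122 0.5385 0.1136] [0.1534 0.6481 0.1459] [0.0371 0.4898 0.1001]
side [278 281  24  28 459] [290.2 295.1] z90 0.104 topmid [0.5967 0.1798 0.1026] 203
side [316 299  24  29 477] [328.2 313.8] z90 0.1037 topmid [0.5202 0.2221 0.1018] 220
side [269 310  25  31 522] [281.  326.8] z90 0.104 topmid [0.5941 0.2651 0.1021] 254
side [ 302  435   73   31 1240] [338.2 449.7] z90 0
[... 367 characters left out ...]
[589.  251.8] [0.0351 0.041  0.138 ] [0.0695 0.073  0.1499] [-0.0543 -0.0139  0.1001]
side dark [357 297  13  13  38] [362.4 305.4] [0.4595 0.2271 0.1145] [0.4695 0.2314 0.13  ] [0.4483 0.222  0.1057]
side dark [609 463  11  17 108] [614.3 473.2] [0.1268 0.5111 0.1169] [0.1345 0.5277 0.1394] [0.1219 0.4975 0.101 ]
tray [[352.89654541015625, 259.24139404296875], [361.31036376953125, 158.27587890625], [434.38623046875, 164.36553955078125], [425.972412109375, 265.3310546875]]
[[ 0.4937 -0.0855  0.03  ]
 [ 0.7371 -0.1076  0.03  ]
 [ 0.7229 -0.283   0.03  ]
 [ 0.48   -0.2557  0.03  ]] [0.17081818 0.24440994 0.17589798 0.24438955] [ 0.60840218 -0.18294265  0.03      ]
floor z 0.0025808421782411717
```

View pics/crop_top.png

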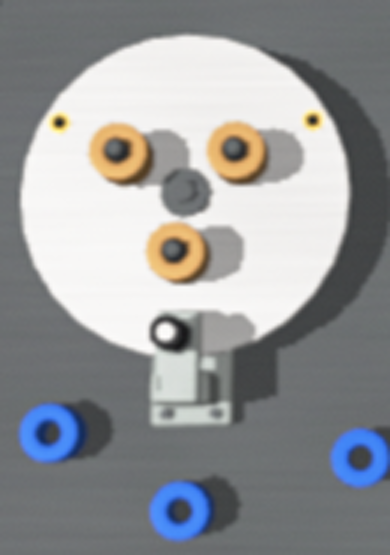

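View pics/crop_side.png

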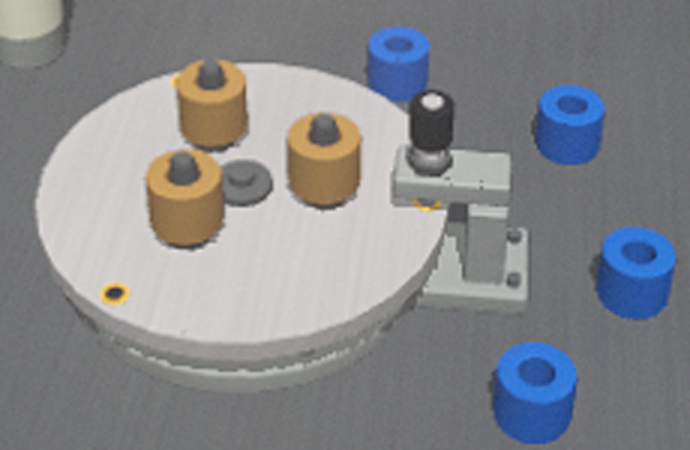

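The crops confirm the choice: the bush at crop (176,250) top / (324,160) side stands right behind the knob, and the loose rings are all blue. The two views differ by about 5 mm in y, so I'll refine using silhouette centres triangulated across both views.

```bash
cat > m.py <<'E'
import numpy as np,cv2
from h import *
T=dict(np.load("top0.npz"));S=dict(np.load("side0.npz"))
def tri(pt,ps):
    o1,d1=ray(T,[pt]);o2,d2=ray(S,[ps]);d1=d1[0]/np.linalg.norm(d1);d2=d2[0]/np.linalg.norm(d2)
    s=np.linalg.lstsq(np.c_[d1,-d2],o2-o1,rcond=None)[0]
    a=o1+d1*s[0];b=o2+d2*s[1];return (a+b)/2,a-b
def comps(c,m,amin):
    n,l,st,ce=cv2.connectedComponentsWithStats(m.astype(np.uint8))
    return [(st[i],np.array([st[i,0]+(st[i,2]-1)/2,st[i,1]+(st[i,3]-1)/2])) for i in range(1,n) if st[i,4]>=amin]
def near(L,p): return min(L,key=lambda a:np.hypot(*(a[1]-p)))
hT=cv2.cvtColor(T["frame"],cv2.COLOR_RGB2HSV);hS=cv2.cvtColor(S["frame"],cv2.COLOR_RGB2HSV)
br=lambda h:(h[...,0]>6)&(h[...,0]<24)&(h[...,1]>90)
bl=lambda h:(h[...,0]>100)&(h[...,0]<125)&(h[...,1]>120)
for nm,f,pairs in(("bronze",br,[((219,244),(328,314)),((239,211),(290,295)),((200,211),(281,326))]),("blue",bl,[((304,260),(352,281)),((280,312),(410,301)),((220,330),(432,351)),((177,304),(398,390))])):
    LT=comps(T,f(hT),60);LS=comps(S,f(hS),60)
    for a,b in pairs:
        A=near(LT,a);B=near(LS,b);p,g=tri(A[1],B[1]);print(nm,A[1],A[0][2:],B[1],B[0][2:],p.round(4),"gap",g.round(4))
def circ(W):
    A=np.c_[2*W[:,:2],np.ones(len(W))];x=np.linalg.lstsq(A,(W[:,:2]**2).sum(1),rcond=None)[0];return x[:2],np.sqrt(x[2]+x[:2]@x[:2])
for n,c,h,thr,seed in(("top",T,hT,180,(222,195)),("side",S,hS,165,(300,355))):
    m=((h[...,2]>thr)&(h[...,1]<60)).astype(np.uint8)
    nn,l,st,ce=cv2.connectedComponentsWithStats(m)
    print(n,"V",h[seed[1],seed[0]],st[l[seed[1],seed[0]]])
    cn=max(cv2.findContours((l==l[seed[1],seed[0]]).astype(np.uint8),0,1)[0],key=cv2.contourArea)
    hull=cv2.convexHull(cn).reshape(-1,2); W=onplane(c,hull,.058)
    for k in range(4):
        xc,r=circ(W);e=np.hypot(*(W[:,:2]-xc).T)-r;W=W[np.abs(e)<max(.0015,2*e.std())]
    print(n,xc.round(4),r.round(4),len(W),e.std().round(5))
for n,c in(("side",S),("top",T)):
    x0,y0,x1,y1=(345,280,405,330) if n=="side" else (200,258,245,310)
    cv2.imwrite(f"pics/knob_{n}.png",cv2.resize(c["frame"][y0:y1,x0:x1,::-1],None,fx=10,fy=10,interpolation=cv2.INTER_NEAREST))
E
python3 m.py
```

```text
bronze [218.5 244. ] [ 20  19 262] [327.5 312.5] [ 24  30 542] [0.5212 0.2186 0.0843] gap [0.0003 0.     0.    ]
bronze [238.5 210.5] [ 20  20 263] [289. 294.] [ 25  29 500] [0.5984 0.1761 0.0839] gap [-0.0015 -0.0001 -0.0003]
bronze [199.5 210.5] [ 20  20 262] [281.  325.5] [ 25  32 582] [0.5963 0.2633 0.0844] gap [0.0016 0.0001 0.0003]
blue [303.5 259.5] [ 20  20 276] [352.5 281. ] [ 20  25 424] [0.4935 0.0299 0.0152] gap [ 0.0013 -0.      0.0001]
blue [280. 312.] [ 21  19 275] [410. 301.] [ 23  27 506] [0.3712 0.0835 0.0167] gap [ 0.0016 -0.0001  0.    ]
blue [220.  329.5] [ 21  20 312] [431.5 350.5] [ 26  30 649] [0.3318 0.2206 0.0172] gap [ 0.0006 -0.0001 -0.    ]
blue [177.  303.5] [ 23  20 331] [397.5 390.5] [ 28  34 773] [0.3907 0.3213 0.0172] gap [ 0.0011 -0.0001  0.    ]
top V [ 20   3 240] [ 167  172  109  122 7115]
top [0.5707 0.2181] 0.1243 35 0.00029
side V [ 10   7 209] [ 232  281  158   94 7662]
side [0.57   0.2216] 0.1244 34 0.0005
```

Run:
```python
from rig import *
import numpy as np
from h import *
exec(open("m.py").read().split("hT=")[0])
p,g=tri((216.7,270.7),(364,300));print("knob tri",p.round(4),g.round(4))
for P in([.459,.217,.12],[.5212,.2184,.086],[.5212,.2184,.116]): print(P,proj(T,P).round(1),proj(S,P).round(1))
print("can",onplane(T,[(305,127)],.15))
y=np.array([-.02,1,0]);y/=np.linalg.norm(y);z=np.array([0,0,-1.])
print(np.round(get_orientation(),3).tolist())
for s in(1,-1):
    R=np.c_[np.cross(s*y,z),s*y,z];print(s,[np.round(inverse_kinematics(np.array(q),R),1) for q in([.5212,.2184,.072],[.459,.217,.104],[.608,-.183,.007])])
```

```text
knob tri [0.4585 0.215  0.1169] [ 0.0013 -0.      0.0001]
[0.459, 0.217, 0.12] [[215.5 270.6]] [[363.3 299.2]]
[0.5212, 0.2184, 0.086] [[218.4 244. ]] [[327.4 311.7]]
[0.5212, 0.2184, 0.116] [[216.1 242.2]] [[327.3 298.5]]
can [[0.77128788 0.02642881 0.15      ]]
[[0.951, 0.31, -0.0], [0.31, -0.951, 0.002], [0.0, -0.002, -1.0]]
1 [array([ 17.3,   2.6, 111.6,  -0. ,  65.8, -73.9]), array([ 19.2,  -6.9, 117.5,  -0. ,  69.4, -71.9]), array([ -21.6,   15.4,  104.1,   -0. ,   60.5, -112.7])]
-1 [array([ 17.3,   2.6, 111.6,  -0. ,  65.8, 106.1]), array([ 19.2,  -6.9, 117.5,  -0. ,  69.4, 108.1]), array([-21.6,  15.4, 104.1,  -0. ,  60.5,  67.3])]
```

View pics/knob_side.png

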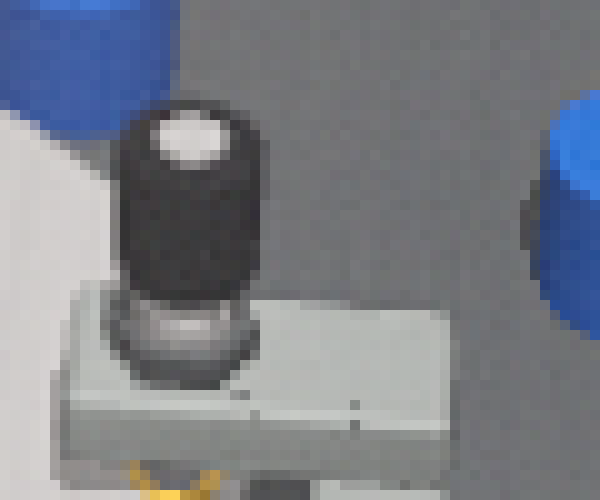

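View pics/knob_top.png

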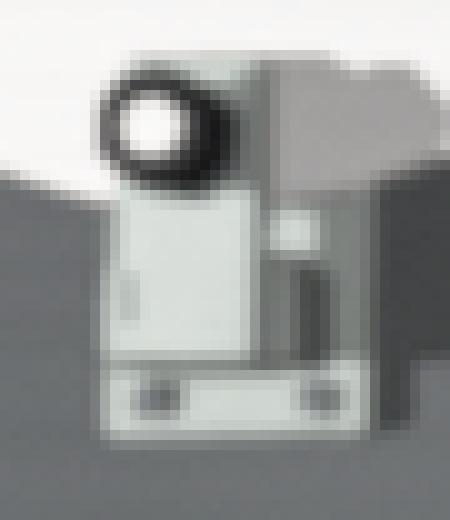

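The knob is at side pixel (364,300) and top pixel (216.5,270.5), which triangulates to (0.4585, 0.215). The predicted point agrees within 2 mm, and the bush is at about (0.521, 0.219). The spacings check out: 62 mm bush to knob, 50 mm bush to plate axis, and 87 mm between the other two bushes. Next I approach the bush.

```bash
cat >> h.py <<'E'
yy=np.array([-.02,1,0]);yy/=np.linalg.norm(yy);zz=np.array([0,0,-1.])
R0=np.c_[np.cross(yy,zz),yy,zz]
E
python3 - <<'E'
from rig import *
from h import *
import cv2
p=lambda t:print(t,round(get_clock(),2),get_ee_pos().round(4),get_ft_force().round(2),get_wrist_torque().round(2),round(get_grip_width(),4))
p("0"); reach(np.array([.5212,.2188,.20]),R0);p("above")
move_linear(np.array([.5212,.2188,.074]),rate=.12);p("down")
for n in("side","top"):
    c=capture(n);a=(230,220,450,400) if n=="side" else (150,150,300,330)
    cv2.imwrite(f"pics/g1_{n}.png",cv2.resize(c["frame"][a[1]:a[3],a[0]:a[2],::-1],None,fx=3,fy=3,interpolation=cv2.INTER_CUBIC))
E
```

```text
0 0.1 [ 0.2011 -0.6175  0.1925] [ 0.53  0.67 -0.5 ] [-0.01  0.03 -0.  ] 0.0854
above 3.23 [0.5215 0.2182 0.2   ] [ 0.26  0.43 -0.06] [-0.03 -0.01  0.01] 0.0853
down 4.43 [0.522  0.2191 0.0751] [0.28 0.23 0.1 ] [0.04 0.01 0.03] 0.0855
```

View pics/g1_side.png

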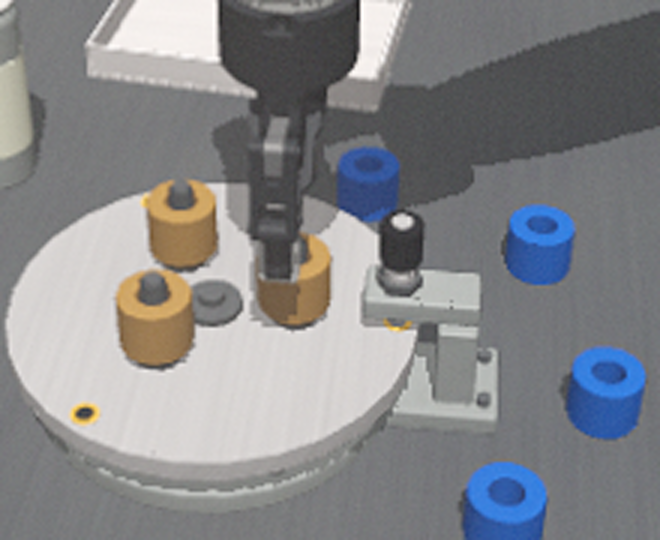

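View pics/g1_top.png

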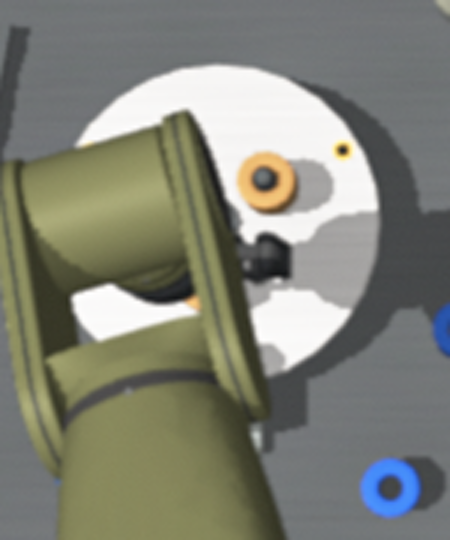

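Side crop: the near finger, around (275,265), stands in front of the bush at (295,280), offset to the left. I'll check whether that is only parallax.

Run:
```python
import numpy as np
from h import *
S=dict(np.load("side0.npz"))
for P in([.522,.219+.05,.088],[.522,.219+.043,.088],[.522,.219,.16],[.5212,.2188,.116]): print(P,((proj(S,P)-[230,220])*3).round(0))
```

```text
[0.522, 0.269, 0.088] [[278. 331.]]
[0.522, 0.262, 0.088] [[280. 322.]]
[0.522, 0.219, 0.16] [[290. 175.]]
[0.5212, 0.2188, 0.116] [[292. 236.]]
```

It is parallax: the predicted fingertip x is 278–280 and the seen one is about 277. Clamping now.

Run:
```python
from rig import *
from h import *
p=lambda t:print(t,round(get_clock(),2),get_ee_pos().round(4),get_ft_force().round(2),get_wrist_torque().round(2),round(get_grip_width(),4))
move_linear(np.array([.5212,.2188,.072]),rate=.05)
clamp();p("clamped");dwell(.2);p("c")
```

```text
clamped 5.49 [0.5212 0.2176 0.0723] [-0.85 -5.25  3.65] [-0.93  0.12 -0.01] 0.0111
c 5.69 [0.5212 0.2176 0.0722] [-1.04 -4.26  3.32] [-0.88  0.2  -0.02] 0.0112
```

Run:
```python
from rig import *
from h import *
import cv2
print(get_grip_width())
c=capture("side");a=(250,220,420,380)
cv2.imwrite(f"pics/g2_side.png",cv2.resize(c["frame"][a[1]:a[3],a[0]:a[2],::-1],None,fx=4,fy=4,interpolation=cv2.INTER_CUBIC))
```

```text
0.011224103253425993
```

View pics/g2_side.png

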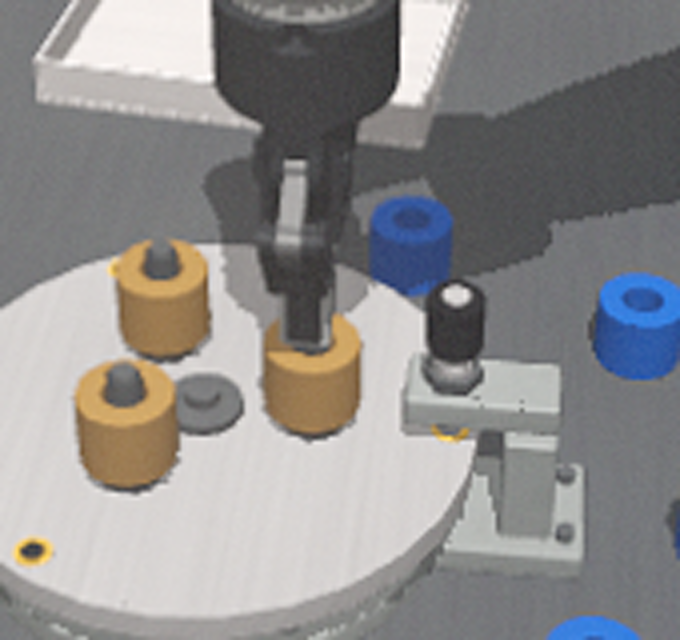

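The fingers closed above the bush on the post's tip, at side crop (305,345). The pads are therefore higher than the stated TCP suggests, so I'll measure where the fingertips really are.

Run:
```python
from rig import *
from h import *
c=capture("side");np.savez("side2.npz",**c)
X=cloud(c)
for v in range(270,330,3):
    print(v,[(tuple(X[v,u].round(3)),tuple(c["frame"][v,u])) for u in (325,)])
print(get_q(),get_ee_pos(),np.round(get_orientation(),3).tolist())
print(hold_point_z)
```

```text
270 [((np.float64(0.518), np.float64(0.266), np.float64(0.211)), (np.uint8(160), np.uint8(161), np.uint8(157)))]
273 [((np.float64(0.517), np.float64(0.271), np.float64(0.21)), (np.uint8(144), np.uint8(144), np.uint8(142)))]
276 [((np.float64(0.518), np.float64(0.27), np.float64(0.203)), (np.uint8(126), np.uint8(123), np.uint8(122)))]
279 [((np.float64(0.516), np.float64(0.279), np.float64(0.204)), (np.uint8(123), np.uint8(122), np.uint8(120)))]
282 [((np.float64(0.516), np.float64(0.283), np.float64(0.201)), (np.uint8(79), np.uint8(80), np.uint8(81)))]
285 [((np.float64(0.516), np.float64(0.279), np.float64(0.192)), (np.uint8(69), np.uint8(64), np.uint8(63)))]
288 [((np.float64(0.518), np.float64(0.271), np.float64(0.18)), (np.uint8(63), np.uint8(62), np.uint8(59)))]
291 [((np.float64(0.52), np.float64(0.256), np.float64(0.162)), (np.uint8(70), np.uint8(67), np.uint8(66)))]
294 [((np.float64(0.523), np.float64(0.236), np.float64(0.14)), (np.uint8(70), np.uint8(65), np.uint8(68)))]
297 [((np.float64(0.523), np.float64(0.234), np.float64(0.131)), (np.uint8(66), np.uint8(63), np.uint8(
[... 606 characters left out ...]
p.float64(0.097)), (np.uint8(156), np.uint8(123), np.uint8(84)))]
318 [((np.float64(0.523), np.float64(0.238), np.float64(0.088)), (np.uint8(155), np.uint8(122), np.uint8(79)))]
321 [((np.float64(0.523), np.float64(0.238), np.float64(0.081)), (np.uint8(153), np.uint8(122), np.uint8(78)))]
324 [((np.float64(0.523), np.float64(0.238), np.float64(0.074)), (np.uint8(153), np.uint8(121), np.uint8(85)))]
327 [((np.float64(0.523), np.float64(0.24), np.float64(0.069)), (np.uint8(152), np.uint8(121), np.uint8(82)))]
[ 17.28376961   2.61547548 111.55017425  -0.1324276   65.89255478
 -73.81549915] [0.52121934 0.21762255 0.07225678] [[-1.0, -0.02, -0.0], [-0.02, 1.0, -0.002], [0.0, -0.002, -1.0]]
0.0187
```

Run:
```python
from h import *
c=dict(np.load("side0.npz"));X=cloud(c)
for u in (466,467,480,481,482):
    for v in range(76,104,3):
        if np.abs(X[v,u,0]-.2)<.15 and abs(X[v,u,1]+.62)<.2: print(u,v,X[v,u].round(3),c["frame"][v,u])
print(proj(c,[[.201,-.6175,.1925],[.201,-.6175,.2055]]))
```

```text
466 76 [ 0.224 -0.65   0.29 ] [51 52 50]
466 79 [ 0.222 -0.655  0.28 ] [50 52 54]
466 82 [ 0.221 -0.655  0.271] [52 48 46]
466 85 [ 0.22  -0.658  0.261] [51 50 49]
466 91 [ 0.217 -0.658  0.243] [90 93 91]
467 76 [ 0.22  -0.657  0.288] [49 52 54]
467 79 [ 0.218 -0.666  0.277] [55 52 51]
467 82 [ 0.218 -0.659  0.27 ] [53 49 50]
467 85 [ 0.217 -0.655  0.262] [49 51 51]
467 88 [ 0.216 -0.656  0.253] [52 51 48]
480 76 [ 0.195 -0.576  0.31 ] [55 55 54]
480 79 [ 0.193 -0.582  0.3  ] [44 46 44]
480 82 [ 0.196 -0.553  0.299] [73 72 75]
480 85 [ 0.193 -0.565  0.287] [51 51 52]
480 88 [ 0.192 -0.565  0.279] [43 45 44]
480 94 [ 0.19  -0.563  0.262] [44 44 45]
480 97 [ 0.189 -0.565  0.253] [48 50 46]
481 76 [ 0.196 -0.555  0.315] [49 45 51]
481 79 [ 0.195 -0.552  0.307] [43 38 37]
481 82 [ 0.195 -0.547  0.301] [65 63 65]
481 85 [ 0.193 -0.55   0.291] [53 52 50]
481 88 [ 0.19  -0.558  0.281] [52 51 51]
481 91 [ 0.188 -0.566  0.27 ] [49 48 45]
481 94 [ 0.187 -0.562  0.263] [46 48 46]
481 97 [ 0.186 -0.562  0.254] [42 45 43]
482 76 [ 0.193 -0.553  0.316] [49 42 48]
482 79 [ 0.193 -0.545  0.31 ] [41 43 46]
482 82 [ 0.192 -0.548  0.3  ] [50 45 48]
482 85 [ 0.191 -0.543  0.293] [52 54 52]
482 88 [ 0.187 -0.564  0.279] [48 47 46]
482 91 [ 0.186 -0.564  0.271] [47 49 45]
482 94 [ 0.185 -0.561  0.263] [46 51 48]
482 97 [ 0.184 -0.559  0.255] [36 39 40]
[[470.7210574  111.53355003]
 [471.30569938 107.32326379]]
```

The fingertips are consistently about 40 mm higher than reported: about 0.25 against an expected 0.206 at the start, and about 0.112 against 0.072 now. Before going lower I need to check where the gripper body sits.

Run:
```python
from h import *
c=dict(np.load("side2.npz"));X=cloud(c)
for v in range(222,310,3):
    print(v,[tuple(X[v,u].round(3).tolist()) for u in (316,325,334)],c["frame"][v,325])
for z in(.145,.185): print(z,proj(c,[.521,.2176+.04,z]))
```

```text
222 [(0.534, 0.248, 0.286), (0.52, 0.249, 0.287), (0.507, 0.247, 0.288)] [116 117 112]
225 [(0.533, 0.252, 0.283), (0.523, 0.23, 0.271), (0.506, 0.249, 0.283)] [129 128 126]
228 [(0.533, 0.254, 0.279), (0.521, 0.243, 0.273), (0.506, 0.253, 0.281)] [65 63 63]
231 [(0.533, 0.254, 0.274), (0.52, 0.251, 0.273), (0.506, 0.251, 0.274)] [78 77 79]
234 [(0.533, 0.252, 0.267), (0.519, 0.257, 0.272), (0.506, 0.251, 0.269)] [70 70 72]
237 [(0.533, 0.257, 0.265), (0.519, 0.256, 0.266), (0.506, 0.248, 0.262)] [68 68 69]
240 [(0.533, 0.255, 0.258), (0.519, 0.256, 0.261), (0.506, 0.253, 0.259)] [67 66 68]
243 [(0.534, 0.253, 0.252), (0.519, 0.255, 0.254), (0.506, 0.253, 0.254)] [68 68 69]
246 [(0.533, 0.256, 0.248), (0.519, 0.257, 0.25), (0.506, 0.252, 0.248)] [73 70 69]
249 [(0.533, 0.254, 0.241), (0.519, 0.257, 0.245), (0.506, 0.253, 0.243)] [70 66 69]
252 [(0.541, 0.212, 0.207), (0.519, 0.257, 0.239), (0.511, 0.212, 0.21)] [69 65 69]
255 [(0.537, 0.235, 0.217), (0.519, 0.256, 0.233), (0.509, 0.229, 0.215)] [71 71 71]
258 [(0.537, 0.237, 0.212), (0.519, 0.257, 0.228), (0.508, 0.235, 0.214)] [72 6
[... 830 characters left out ...]
0.18), (0.523, 0.114, 0.058)] [63 62 59]
291 [(0.534, 0.258, 0.162), (0.52, 0.256, 0.162), (0.521, 0.122, 0.057)] [70 67 66]
294 [(0.555, 0.136, 0.057), (0.523, 0.236, 0.14), (0.52, 0.132, 0.057)] [70 65 68]
297 [(0.554, 0.145, 0.057), (0.523, 0.234, 0.131), (0.519, 0.142, 0.059)] [66 63 64]
300 [(0.552, 0.156, 0.059), (0.522, 0.238, 0.128), (0.511, 0.205, 0.103)] [72 68 69]
303 [(0.541, 0.219, 0.104), (0.523, 0.236, 0.12), (0.51, 0.216, 0.105)] [67 68 68]
306 [(0.54, 0.226, 0.103), (0.525, 0.224, 0.103), (0.509, 0.222, 0.103)] [93 93 93]
309 [(0.54, 0.23, 0.1), (0.523, 0.233, 0.104), (0.508, 0.231, 0.104)] [205 164  99]
0.145 [[324.14128772 299.75598406]]
0.185 [[323.96804831 280.26338641]]
```

The whole gripper sits about 40 mm further back than the TCP reading. The body clearance is unchanged relative to the tips, so I go 38 mm lower. The clamp on the post also showed the post axis at y ≈ 0.217.

Run:
```python
from rig import *
from h import *
import cv2
p=lambda t:print(t,round(get_clock(),2),get_ee_pos().round(4),get_ft_force().round(2),get_wrist_torque().round(2),round(get_grip_width(),4))
let_go();p("open")
move_linear(np.array([.5212,.2172,.072]),rate=.05)
z=.072
while z>.0335:
    z=max(z-.0065,.033); move_linear(np.array([.5212,.2172,z]),rate=.06)
    f=get_ft_force()
    if np.linalg.norm(f)>6: print("contact",z,f);break
p("down")
c=capture("side");a=(250,220,420,380);np.savez("side3.npz",**c)
cv2.imwrite(f"pics/g3_side.png",cv2.resize(c["frame"][a[1]:a[3],a[0]:a[2],::-1],None,fx=4,fy=4,interpolation=cv2.INTER_CUBIC))
```

```text
open 6.5 [0.5212 0.2189 0.072 ] [-0.5   0.04  0.93] [-0.03  0.    0.02] 0.0854
down 8.3 [0.5208 0.2171 0.0324] [ 0.04 -0.08  0.16] [ 0.03 -0.02  0.05] 0.0852
```

View pics/g3_side.png

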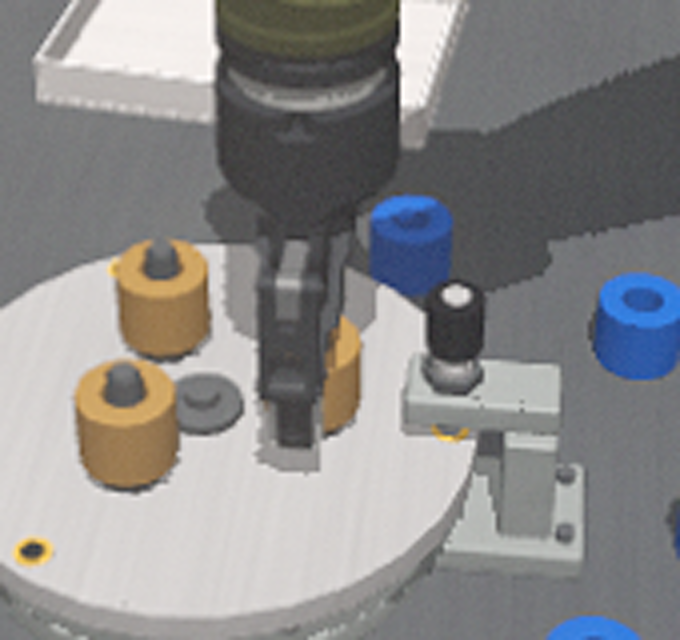

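The near fingertip is now at side crop (295,445), well below the bush top, with no contact forces. Clamping.

Run:
```python
from rig import *
from h import *
import cv2
p=lambda t:print(t,round(get_clock(),2),get_ee_pos().round(4),get_ft_force().round(2),get_wrist_torque().round(2),round(get_grip_width(),4))
clamp();dwell(.2);p("c")
c=capture("side");a=(250,220,420,380);np.savez("side3.npz",**c)
cv2.imwrite(f"pics/g4_side.png",cv2.resize(c["frame"][a[1]:a[3],a[0]:a[2],::-1],None,fx=4,fy=4,interpolation=cv2.INTER_CUBIC))
```

```text
c 9.03 [0.5216 0.2175 0.0337] [-1.12  0.98  4.59] [ 0.23  0.14 -0.04] 0.0433
```

View pics/g4_side.png

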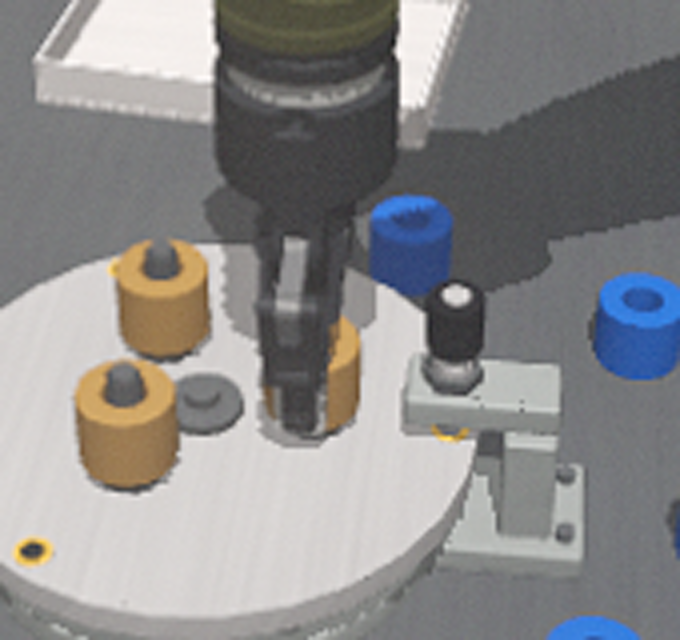

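The grip is good, with a width of 43.3 mm. Now I lift slowly and check.

Run:
```python
from rig import *
from h import *
import cv2
p=lambda t:print(t,round(get_clock(),2),get_ee_pos().round(4),get_ft_force().round(2),get_wrist_torque().round(2),round(get_grip_width(),4))
x,y,_=get_ee_pos()
for z in (.055,.10): move_linear(np.array([.5214,.2173,z]),rate=.06);p(z)
move_linear(np.array([.5214,.2173,.19]),rate=.15);dwell(.1);p("up")
c=capture("side");np.savez("side4.npz",**c);a=(230,140,450,400)
cv2.imwrite(f"pics/g5_side.png",cv2.resize(c["frame"][a[1]:a[3],a[0]:a[2],::-1],None,fx=2.3,fy=2.3,interpolation=cv2.INTER_CUBIC))
```

```text
0.055 9.59 [0.5212 0.2171 0.055 ] [-0.24  0.83 -4.96] [ 0.06  0.04 -0.01] 0.043
0.1 10.49 [0.521  0.2172 0.0996] [ 0.55  0.65 -4.34] [-0.03  0.01 -0.  ] 0.0431
up 11.34 [0.5203 0.2169 0.1878] [-0.31  0.55 -4.5 ] [ 0.02 -0.03  0.01] 0.0432
```

View pics/g5_side.png

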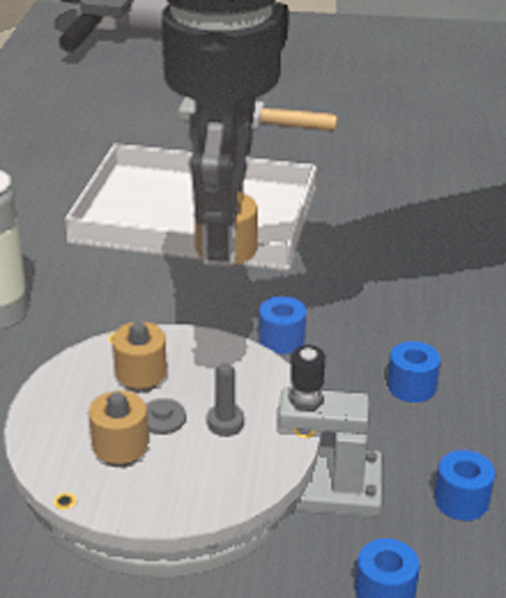

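The bush is off and held; the post at crop (225,395) is bare. Next I carry it to the tray centre and lower it with contact checks.

Run:
```python
from rig import *
from h import *
import cv2
p=lambda t:print(t,round(get_clock(),2),get_ee_pos().round(4),get_ft_force().round(2),get_wrist_torque().round(2),round(get_grip_width(),4))
X,Y=.608,-.183
print(inverse_kinematics(np.array([X,Y,-.034]),R0))
reach(np.array([X,Y,.15]),R0);p("over")
move_linear(np.array([X,Y,-.012]),rate=.15);dwell(.15);p("low")
f0=np.mean([get_ft_force()[2] for _ in range(3)])
z=-.012
while z>-.0365:
    z-=.0015; move_linear(np.array([X,Y,z]),rate=.03);dwell(.04)
    f=get_ft_force()[2]; print(round(z,4),round(f,2),get_ee_pos()[2].round(4))
    if f-f0>3.5: break
p("touch")
c=capture("side");np.savez("side5.npz",**c);a=(220,120,420,290)
cv2.imwrite(f"pics/g6_side.png",cv2.resize(c["frame"][a[1]:a[3],a[0]:a[2],::-1],None,fx=3,fy=3,interpolation=cv2.INTER_CUBIC))
```

```text
[-2.15936036e+01  1.85763982e+01  1.04815690e+02 -2.54444375e-14
  5.66079117e+01 -1.12739366e+02]
over 12.92 [ 0.6083 -0.1819  0.1502] [ 0.37  0.98 -3.98] [ 0.04 -0.02  0.01] 0.0431
low 14.3 [ 0.609  -0.1834 -0.0105] [ 0.28 -1.23 -3.82] [ 0.01 -0.03  0.03] 0.043
-0.0135 -4.13 -0.0135
-0.015 -4.36 -0.0152
-0.0165 -4.22 -0.0166
-0.018 -3.36 -0.0181
-0.0195 -3.27 -0.0196
-0.021 -3.38 -0.0211
-0.0225 -3.75 -0.0226
-0.024 -4.61 -0.0241
-0.0255 -4.14 -0.0256
-0.027 -3.97 -0.0271
-0.0285 -2.96 -0.0286
-0.03 -4.46 -0.0302
-0.0315 -3.0 -0.0312
-0.033 5.6 -0.0313
touch 18.38 [ 0.6084 -0.1832 -0.0313] [-4.45  1.49  5.6 ] [0.35 0.6  0.03] 0.0428
```

View pics/g6_side.png

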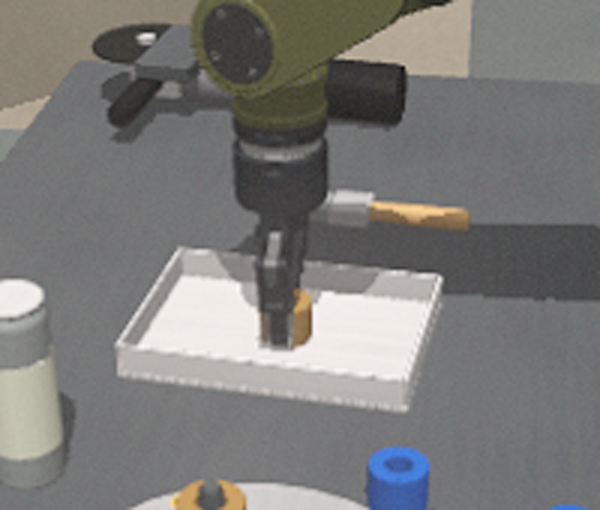

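Contact came at −0.0313, which is the predicted height. I ease off, release and retreat.

Run:
```python
from rig import *
from h import *
import cv2
p=lambda t:print(t,round(get_clock(),2),get_ee_pos().round(4),get_ft_force().round(2),get_wrist_torque().round(2),round(get_grip_width(),4))
X,Y=.608,-.183
move_linear(np.array([X,Y,-.0315]),rate=.03);p("ease")
let_go();p("open")
move_linear(np.array([X,Y,.03]),rate=.06);p("up")
move_linear(np.array([X,Y,.15]),rate=.15)
reach(np.array([.4587,.2160,.16]),R0);p("over knob")
for n in("side","top"):
    c=capture(n);np.savez(n+"6.npz",**c)
    a=(220,170,460,400) if n=="side" else (200,100,460,290)
    cv2.imwrite(f"pics/g7_{n}.png",cv2.resize(c["frame"][a[1]:a[3],a[0]:a[2],::-1],None,fx=2.5,fy=2.5,interpolation=cv2.INTER_CUBIC))
```

```text
ease 18.68 [ 0.6082 -0.1831 -0.0312] [-1.1  -0.05  0.68] [ 0.03  0.08 -0.01] 0.043
open 19.18 [ 0.6081 -0.183  -0.0315] [-0.36 -0.5   1.16] [-0.01  0.02 -0.01] 0.0854
up 20.36 [ 0.6075 -0.1828  0.0293] [-0.93  0.63 -0.26] [ 0.03  0.02 -0.04] 0.0853
over knob 22.88 [0.4592 0.2154 0.16  ] [-0.35  0.72  0.45] [ 0.   -0.02 -0.02] 0.0854
```

View pics/g7_side.png

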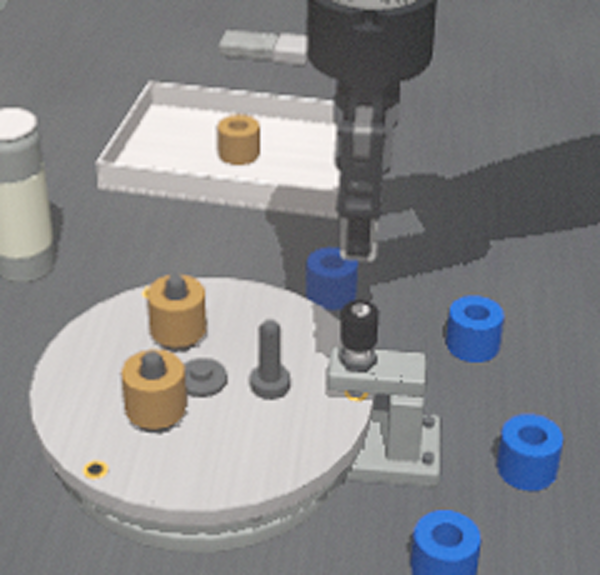

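View pics/g7_top.png

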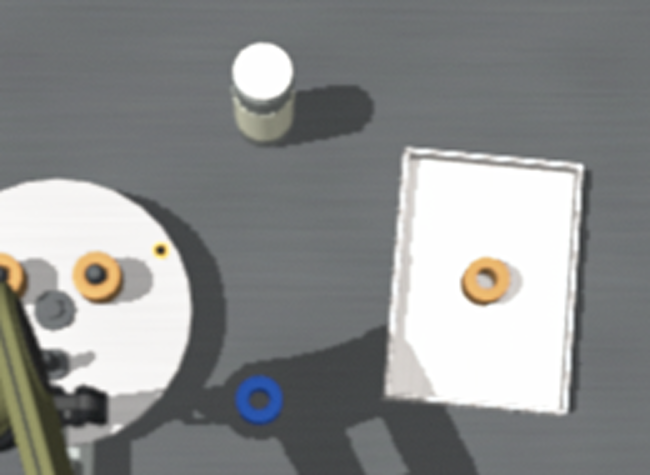

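The bush stands upright in the tray at top crop (486,280) and side crop (238,140). The knob is at side crop (359,327). I'll check the fingertip height once more from depth before descending.

Run:
```python
from h import *
for f,us,vs in(("side6.npz",(360,363,366),range(250,280,2)),("side4.npz",(322,326),range(232,258,2))):
    c=dict(np.load(f));X=cloud(c)
    for v in vs: print(f,v,[X[v,u].round(3).tolist()+c["frame"][v,u].tolist() for u in us])
```

```text
side6.npz 250 [[0.464, 0.288, 0.268, 91, 90, 94], [0.46, 0.286, 0.267, 89, 92, 92], [0.455, 0.286, 0.268, 86, 85, 88]]
side6.npz 252 [[0.464, 0.289, 0.265, 109, 106, 110], [0.459, 0.288, 0.265, 110, 108, 111], [0.455, 0.288, 0.265, 112, 107, 113]]
side6.npz 254 [[0.463, 0.29, 0.263, 84, 82, 84], [0.459, 0.29, 0.263, 80, 80, 80], [0.455, 0.29, 0.263, 75, 74, 78]]
side6.npz 256 [[0.463, 0.29, 0.259, 69, 68, 69], [0.459, 0.291, 0.26, 66, 66, 67], [0.455, 0.291, 0.26, 69, 70, 69]]
side6.npz 258 [[0.464, 0.274, 0.245, 61, 60, 58], [0.46, 0.265, 0.239, 69, 67, 66], [0.455, 0.274, 0.245, 64, 63, 60]]
side6.npz 260 [[0.464, 0.273, 0.24, 62, 58, 61], [0.46, 0.271, 0.239, 66, 64, 63], [0.455, 0.273, 0.241, 65, 65, 63]]
side6.npz 262 [[0.464, 0.274, 0.237, 58, 61, 61], [0.459, 0.272, 0.236, 66, 65, 66], [0.455, 0.273, 0.237, 62, 63, 62]]
side6.npz 264 [[0.464, 0.273, 0.233, 63, 60, 61], [0.459, 0.272, 0.233, 65, 64, 66], [0.455, 0.272, 0.233, 64, 60, 62]]
side6.npz 266 [[0.464, 0.273, 0.229, 67, 68, 67], [0.459, 0.272, 0.229, 69, 67, 67], [0.455, 0.273, 0.23, 60, 59, 59]]
side6.npz 268 [[0.464,
[... 1117 characters left out ...]
75, 73, 71]]
side4.npz 242 [[0.524, 0.253, 0.254, 73, 71, 71], [0.518, 0.254, 0.256, 70, 65, 66]]
side4.npz 244 [[0.525, 0.251, 0.249, 71, 66, 66], [0.518, 0.253, 0.251, 70, 66, 64]]
side4.npz 246 [[0.524, 0.252, 0.246, 72, 66, 64], [0.518, 0.251, 0.246, 69, 65, 69]]
side4.npz 248 [[0.524, 0.252, 0.242, 75, 75, 74], [0.518, 0.251, 0.242, 73, 73, 74]]
side4.npz 250 [[0.524, 0.255, 0.241, 75, 74, 73], [0.518, 0.253, 0.24, 78, 72, 77]]
side4.npz 252 [[0.524, 0.253, 0.236, 64, 60, 59], [0.518, 0.251, 0.235, 69, 66, 68]]
side4.npz 254 [[0.526, 0.245, 0.227, 119, 118, 114], [0.519, 0.247, 0.228, 117, 113, 114]]
side4.npz 256 [[0.576, -0.082, -0.003, 87, 85, 86], [0.565, -0.077, 0.002, 88, 83, 83]]
```

The open tip is at +53 mm (40 + 13), consistent. Now I descend to reported 0.066 and grip the knob.

Run:
```python
from rig import *
from h import *
import cv2
p=lambda t:print(t,round(get_clock(),2),get_ee_pos().round(4),get_ft_force().round(2),get_wrist_torque().round(2),round(get_grip_width(),4))
K=np.array([.4587,.2157,.0])
for z in(.12,.09,.066):
    move_linear(K+[0,0,z],rate=.08); f=get_ft_force(); 
    if np.linalg.norm(f)>6: print("contact",z,f);break
p("down");clamp();dwell(.2);p("clamp")
c=capture("side");np.savez("side7.npz",**c);a=(290,220,450,370)
cv2.imwrite(f"pics/g8_side.png",cv2.resize(c["frame"][a[1]:a[3],a[0]:a[2],::-1],None,fx=4,fy=4,interpolation=cv2.INTER_CUBIC))
```

```text
down 24.6 [0.4581 0.2155 0.0651] [-0.38  0.57 -0.34] [-0.01 -0.   -0.03] 0.0853
clamp 25.38 [0.459  0.2165 0.0666] [-1.73  4.84  3.15] [0.91 0.34 0.01] 0.0246
```

View pics/g8_side.png

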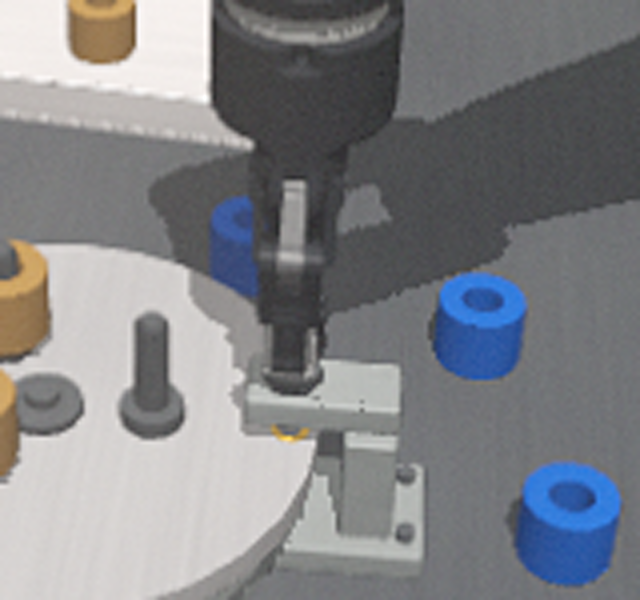

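The knob is gripped at a 24.6 mm width, and its axis is at y ≈ 0.217. I recentre and pull up with the force watched.

Run:
```python
from rig import *
from h import *
import cv2
p=lambda t:print(t,round(get_clock(),2),get_ee_pos().round(4),get_ft_force().round(2),get_wrist_torque().round(2),round(get_grip_width(),4))
K=np.array([.4585,.2169,.0])
move_linear(K+[0,0,.066],rate=.03);dwell(.1);p("recentred")
z=.066
for i in range(20):
    z+=.002 if i<6 else .001
    move_linear(K+[0,0,z],rate=.03);dwell(.1);f=np.mean([get_ft_force() for _ in range(3)],0)
    print(round(z,4),get_ee_pos().round(4),f.round(1),round(get_grip_width(),4))
    if f[2]<-24: break
dwell(.2);p("end")
c=capture("side");np.savez("side8.npz",**c);a=(290,220,450,370)
cv2.imwrite(f"pics/g9_side.png",cv2.resize(c["frame"][a[1]:a[3],a[0]:a[2],::-1],None,fx=4,fy=4,interpolation=cv2.INTER_CUBIC))
```

```text
recentred 25.78 [0.459  0.2166 0.0666] [-1.51  0.25  5.49] [0.11 0.21 0.03] 0.0248
0.068 [0.4588 0.2166 0.0668] [ 5.8  1.7 -6.7] 0.0246
0.07 [0.4587 0.2165 0.0684] [ 6.2  2.3 -9.2] 0.0244
0.072 [0.4588 0.2165 0.0702] [ 5.8  1.9 -8.2] 0.0246
0.074 [0.4587 0.2166 0.072 ] [ 7.5  3.2 -9.8] 0.0245
0.076 [0.4587 0.2165 0.0739] [  7.9   2.4 -11.3] 0.0244
0.078 [0.4587 0.2165 0.0757] [  8.4   3.  -11.2] 0.0242
0.079 [0.4587 0.2165 0.0766] [  7.9   3.2 -12.5] 0.0242
0.08 [0.4587 0.2165 0.0775] [  8.    3.4 -12.2] 0.0244
0.081 [0.4587 0.2165 0.0784] [  8.1   3.9 -13.2] 0.0245
0.082 [0.4587 0.2165 0.0793] [  8.9   3.2 -13.2] 0.0241
0.083 [0.4587 0.2165 0.0802] [  9.5   3.5 -13.8] 0.0244
0.084 [0.4587 0.2165 0.0811] [  9.6   3.2 -14.1] 0.0245
0.085 [0.4587 0.2165 0.0818] [ 10.7   3.6 -15.1] 0.0242
0.086 [0.4586 0.2165 0.0818] [ 13.7   5.2 -20.2] 0.0241
0.087 [0.4585 0.2165 0.0819] [ 14.9   6.6 -25.8] 0.0241
end 31.23 [0.4585 0.2165 0.0819] [ 15.73   6.52 -25.13] [ 1.06 -2.45  0.02] 0.0248
```

View pics/g9_side.png

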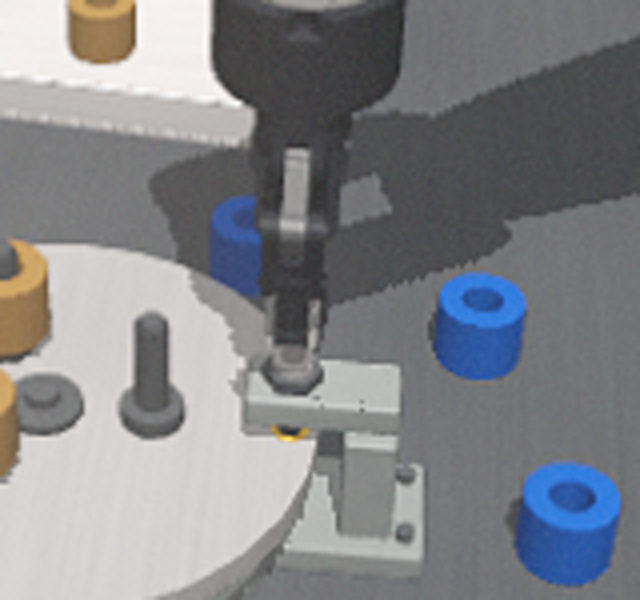

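It rose 15.1 mm and then met a hard stop, with the force jumping from 15 to 25 N. The pin is out of the hole at crop (290,432). I ease the pull a little, confirm it holds, and check the rest of the scene.

Run:
```python
from rig import *
from h import *
import cv2
p=lambda t:print(t,round(get_clock(),2),get_ee_pos().round(4),get_ft_force().round(2),get_wrist_torque().round(2),round(get_grip_width(),4))
move_linear(np.array([.4585,.2169,.0862]),rate=.02);dwell(.3);p("eased");dwell(1.0);p("1s later")
for n in("side","top"):
    c=capture(n); cv2.imwrite(f"pics/end_{n}.png",c["frame"][:,:,::-1])
```

```text
eased 31.83 [0.4586 0.2165 0.0818] [ 12.58   4.95 -21.82] [ 1.   -2.15  0.  ] 0.0242
1s later 32.83 [0.4586 0.2165 0.0819] [ 13.35   5.95 -21.51] [ 0.95 -2.21 -0.01] 0.0243
```

View pics/end_side.png

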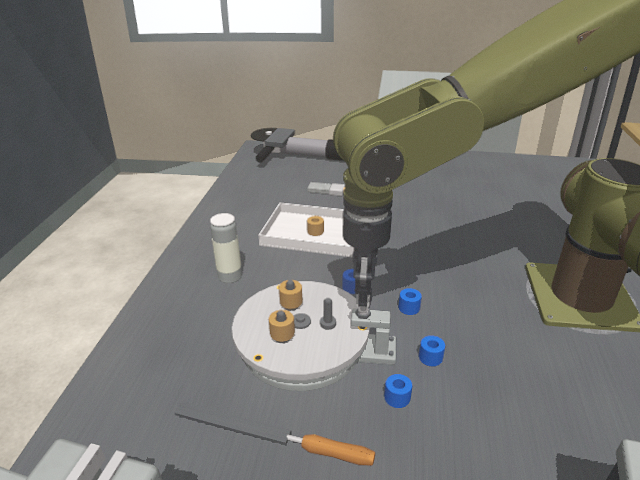

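View pics/end_top.png

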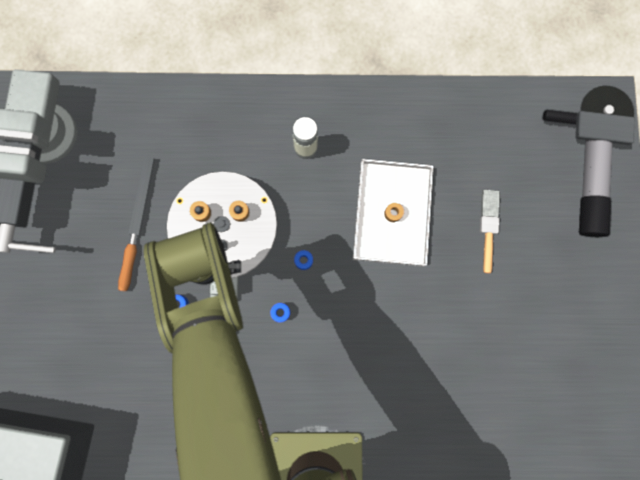

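The end pictures show the bush standing in the tray at top (395,212). The other two bushes, (200,211) and (239,210), and the can, file, brush and blue rings are at their original pixels, and the dial is unturned. The plunger stays steady on its stop, so I hand in.

Run:
```python
from rig import *
print(get_ee_pos(),get_clock()); hand_in()
```

```text
[0.45856352 0.21647491 0.08179662] 32.9333
the job is handed in; nothing more can be done
```

The finished bush is standing on its end in the tray, and the arm is holding the plunger knob up at its stop. I handed the job in at 32.9 s.

- **Bush:** I lifted it off the post next to the plunger, lowered it to a gentle touch (about 6 N at contact), and released it. The last pictures show it upright near the middle of the tray.
- **Plunger:** The knob rose 15.1 mm to a hard stop, where the pull jumped from about 15 to 25 N. I eased it to about 21.5 N, and it stayed at the same height over a further 1 s check.
- **Rest of the scene:** The plate, the other two bushes, the can, the file and the blue rings I could see look unmoved in the last pictures. One ring was mostly hidden from above, but the side view shows it in place.

**What disagreed:**
- **Fingertip height:** The real fingertips sit about 40 mm further back than the reported tool point. My first clamp therefore closed lightly on the tip of the post above the bush, with a force of about 6 N. I measured the offset in the pictures, corrected for it and re-gripped.
- **Side-to-side position:** The two cameras differed by a few millimetres, which I settled from the forces when gripping.
- **Side load on the knob:** While holding, a sideways force of about 14 N remains at the wrist. I left it because the grip and position were steady.

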